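# Refit the sprung roller in the tray-slide track

### The job

Take the loose roller from the white tray and refit it in the empty middle place of the roller track, between the two steel rails: sprung steel axle end in the recess of the tall rail, short fixed end in the recess of the low rail, and let its spring hold it there fully home. Press the sprung end in and ease it home gently, without forcing or jamming it against the rails, and leave the other things on the table where they are.

Things in the scene. Friction and masses are not known exactly. Their poses are not given: they have to be found in the camera images.
- roller_mid (a point): Centre of the loose roller, on its axis, half-way along its grey drum (32 mm diameter, 140 mm long). y axis: along the roller, to the sprung end (it may turn about y). At y = -70 mm begins a fixed steel stub, 11 mm diameter, round nose, 8 mm long. At y = +70 mm the sprung steel axle (plunger), 11 mm diameter, with a slick black plastic round nose, stands 35 mm out when free.
- roller: The same roller, same origin and axes; about 0.3 kg. It starts lying level on two V saddles in the tray, axis 54 mm above the table. The saddles, 14 mm wide, stand about 50 mm either side of the drum's middle, so the middle can be gripped across the drum from above.
- plunger (a joint): How far the sprung axle is pressed into the drum: 0 free, 0.030 m hard stop. The spring pushes out with 3 N at 0, 9 N at 0.030 m (200 N/m, lightly damped). Fitted home it stays pressed in 3 mm. To get the stub down inside the low rail it must be pressed in 23 to 30 mm on the tall rail's face. Keep the roller's push on the track, both ends added, under 20 N.
- track: Roller track; origin on the table under the empty place; x along the track, y across it from low to tall rail, z up. On a fixed base the rail pair, as one rigid unit, is clamped up to 10 mm to either side (along y) and up to 7 mm higher or lower than nominal, differently each time; that setting is NOT measured: find it by touch or by eye. Like rollers sit at x = -95 and +95 mm.
- place (a point): Nominal centre of the fitted roller, 80 mm above the table, axes as the track. Fitted home, the drum's -y end lies against the low rail and the plunger is in the tall rail; the real place is off by the unmeasured rail setting (y up to 10 mm, z up to 7 mm).
- low_side (a point): Nominal mouth of the low rail's recess (stub side), 70 mm to -y of the place: a blind square hole 16 x 16 mm, 10 mm deep, in a smooth steel rail 14 mm thick whose top is 13 mm above the recess centre. Rail 300 mm long in x. Off by the unmeasured rail setting.
- tall_side (a point): Nominal mouth of the tall rail's recess (plunger side), 90 mm to +y of the place: a blind square hole 16 x 16 mm, 12 mm deep, in a smooth flat steel rail 18 mm thick whose top is 62 mm above the recess centre. Faces of the two rails are always 160 mm apart, so a free roller touching the tall face overhangs the low rail. Off by the unmeasured rail setting.
- tray: White parts tray, 200 (x) by 260 (y) mm, rim 22 mm high, origin at the centre of its underside. The roller lies at its x = -30 mm along y; fixed.
- collar: loose steel collar, 34 mm across, 22 mm high, lying in the tray beside the roller; leave it there
- jar: clear jar with white cap, 60 mm across, 85 mm high; bystander
- wrench: steel wrench lying on the table; bystander
- spatula: spatula lying on the table; bystander
- jug: white bottle with yellow cap, 100 mm across, 210 mm high; bystander
- cup: steel cup, 80 mm across, 100 mm high; bystander
- can: tin can, 74 mm across, 110 mm high; bystander
Not all that is in view belongs to the job. Of the things that look like the roller, the smaller one is meant.

How it is judged (in metres and radians):
On the way, in this order (a step that is already met when the one before it is completed fails the run):
1. the roller is lifted out of its saddles (distance of roller_mid from where it was at the start of the episode above 0.05 m), for 0.1 s.
2. its plunger is pressed in at least 10 mm at the empty place of the track (value of joint plunger above 0.01 m and horizontal distance between roller_mid and track below 0.06 m), for 0.1 s.
At the end, for the whole second after the job is handed in: Roller held in both recesses by its own spring: plunger pressed in 1 to 5.5 mm; centre within 5 mm along and 13 mm across the track of the empty place, 67.5 to 90.5 mm above the table; axis within 0.06 rad of the track's y; slower than 10 mm/s (value of joint plunger between 0.001 and 0.0055 m and x of roller_mid in the frame of track between -0.005 and 0.005 m and y of roller_mid in the frame of track between -0.013 and 0.013 m and z of roller_mid in the frame of track between 0.0675 and 0.0905 m and angle between the y axis of roller_mid and the y axis of track, either way round below 0.06 rad and linear speed of roller below 0.01 m/s); the robot touches nothing.
It fails at once if the roller (plunger included) is pushed against the track with more than 20 N (all contacts added) (contact force between roller and track above 20 N).
It fails at once if a bystander is moved by more than 30 mm (distance of any of collar, jar, wrench, spatula, jug, cup, can from where it was at the start of the episode above 0.03 m).
It also fails if it takes over 64 s, if anything falls off the work surface, if the arm or the gripper's body presses on something with over 40 N, if the wrist force passes 120 N, or if a joint passes its speed limit or range.

### The arm

A 6-joint arm with a two-finger parallel gripper is mounted at the origin on the work surface. World frame = base frame: x ahead of the robot, y to its left, z up, the work surface at z = 0. Lengths are in m, angles in degrees, forces in N, time in s.
With the tool pointing down it reaches from about 0.325 to 0.85 m from the base axis. Payload 15.5 kg.
Tool frame: the origin (TCP) lies midway between the tips of the shut fingers; the grasp point (between the pads) lies 19 mm behind it; y points along the fingers, x is the direction in which the jaws open and shut, and the axes are right-handed (so a half turn about y gives the same grasp; the last joint's range is limited). The gripper opens to 91 mm and grips with 3 to 60 N. Pads are 32 mm wide; open, the fingers measure 118 mm over their backs; the gripper's body (76 mm by 178 mm) begins 60 mm behind the grasp point.
Start: joints at [-76.289, 28.281, 77.091, -0, 74.628, -5.472], TCP at [0.205, -0.59, 0.214] pointing down, gripper open.
Joint ranges: [-166.48, 166.48], [-47.26, 123.95], [12.59, 153.08], [-70.14, 250.14], [6.76, 159.57], [-176.63, 176.63]. Speed limits (degrees/s): [108.29, 108.29, 147.25, 172.46, 172.46, 172.46].

### API

Orientations are given as a 3x3 rotation matrix whose columns are the frame's x, y, z axes.
In Python, from bench import ctrl gives the robot as it stands. The module is installed in compiled form; this text tells all that it offers. Calls block until the motion is done:
- ctrl.goto(position, orientation): joint-space move of the TCP to a pose.
- ctrl.move_l(position, vel=0.15, ori=None, contact_N=None): straight line of the TCP; ori=None keeps the orientation; vel is the mean speed in m/s. With contact_N (N) it stops when the force on the tool has changed by that much, and returns True; else False.
- ctrl.movej(angles): joint-space move.
- ctrl.command_gripper(opening): opening from 0.0 (shut) to 1.0 (fully open); the grip force is fixed at half the most; returns when the fingers have stopped.
- ctrl.sleep(seconds).
- ctrl.ik(position, orientation): joint angles nearest the present ones, or None.
- ctrl.read_camera(name): name is "scene" or "top"; returns the picture (384x512x3 uint8, blue, green, red); there is no depth.
- ctrl.camera_params(name): a dict with "fx", "fy", "cx", "cy" (pixels), "D" ([k1, k2, p1, p2, k3] as OpenCV has them; the pictures are not rectified), "pose" (4x4, takes a point from camera to world coordinates). Camera axes: x right, y up, looking along -z (the intrinsics and any distortion apply to the point x, -y, -z); pixel columns grow to the right and rows downward; lengths in m; the calibration is good to about 2 mm. A picture is of the moment at which its call begins. camera_params takes no time and is no camera call.
A pose or a line that the arm cannot do raises ctrl.MotionError and nothing moves.
- ctrl.sign_off(): hands the job in, once; it reports no verdict.
Readings, each from a call of its own:
- ctrl.current_t(): time.
- ctrl.current_q(): joint angles.
- ctrl.current_dq(): joint speeds.
- ctrl.current_effort(): joint torques, N m.
- ctrl.current_tool_pos(): TCP position.
- ctrl.current_eef_rot(): TCP orientation.
- ctrl.current_contact_force(): force on the tool from outside, world axes, zero at the start.
- ctrl.current_wrist_torque(): the same for the moment, N m.
- ctrl.current_grip_width(): opening from 0.0 (shut) to 1.0 (fully open).
Only numpy, scipy, OpenCV 4.12 (cv2) and the standard library are available. Lean on these libraries where they do the work, as an engineer would, in place of code of your own. Each camera call takes 0.05 s, during which the arm holds its last target.

## Working session

There is one attempt and no reset: what is moved stays moved. The work goes in short steps, each a Python script; the robot and the scene stay as the last script left them, time stands still between calls to the robot, and variables do not carry over. Pictures are saved under pics/ and viewed, and the job is handed in when it is done.

```bash
mkdir -p pics; python3 - <<'E'
from bench import ctrl
import cv2
for n in ("scene","top"):
    im=ctrl.read_camera(n); cv2.imwrite(f"pics/{n}0.png",im)
    print(n,ctrl.camera_params(n))
print(ctrl.current_t(),ctrl.current_grip_width())
E
```

```text
scene {'fx': 397.7783213981849, 'fy': 397.7783213981849, 'cx': 250.80316951631062, 'cy': 192.17801663166236, 'D': array([-0.11285776,  0.        ,  0.        ,  0.        ,  0.        ]), 'pose': array([[-0.04916089, -0.73398806,  0.67738079,  1.2559579 ],
       [ 0.99869807, -0.02687896,  0.04335531,  0.01575454],
       [-0.01361498,  0.67863028,  0.73435385,  0.93202329],
       [ 0.        ,  0.        ,  0.        ,  1.        ]])}
top {'fx': 447.922783344473, 'fy': 447.922783344473, 'cx': 248.63410468201016, 'cy': 194.4751933517137, 'D': array([-0.17417472,  0.        ,  0.        ,  0.        ,  0.        ]), 'pose': array([[ 2.39573401e-02,  9.89948777e-01, -1.39382439e-01,
         2.21313106e-01],
       [-9.99712906e-01,  2.37775990e-02, -2.95487098e-03,
        -5.33072708e-02],
       [ 3.89008831e-04,  1.39413214e-01,  9.90234217e-01,
         1.80354479e+00],
       [ 0.00000000e+00,  0.00000000e+00,  0.00000000e+00,
         1.00000000e+00]])}
0.1 0.995233004395738
```

View pics/scene0.png

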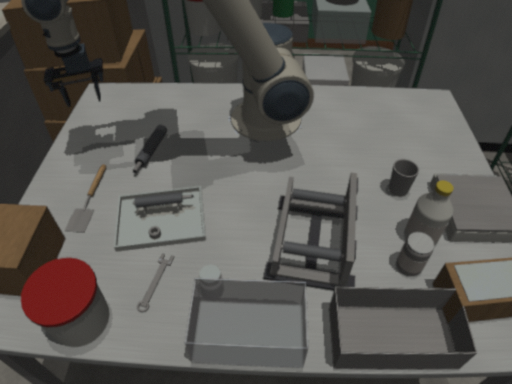

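View pics/top0.png

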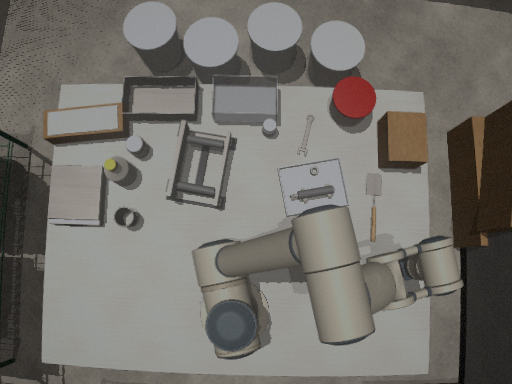

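```bash
python3 - <<'E'
import cv2,numpy as np
s=cv2.imread("pics/scene0.png");t=cv2.imread("pics/top0.png")
a=cv2.resize(s[115:255,95:225],None,fx=4,fy=4,interpolation=cv2.INTER_CUBIC)
cv2.imwrite("pics/cropA.png",a)
a=cv2.resize(s[165:300,260:370],None,fx=4.4,fy=4.4,interpolation=cv2.INTER_CUBIC)
cv2.imwrite("pics/cropB.png",a)
a=np.hstack([cv2.resize(t[110:220,155:245],None,fx=4.4,fy=4.4,interpolation=cv2.INTER_CUBIC),cv2.resize(t[130:240,270:360],None,fx=4.4,fy=4.4,interpolation=cv2.INTER_CUBIC)])
cv2.imwrite("pics/cropC.png",a)
E
```

```text
(no output)
```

View pics/cropA.png

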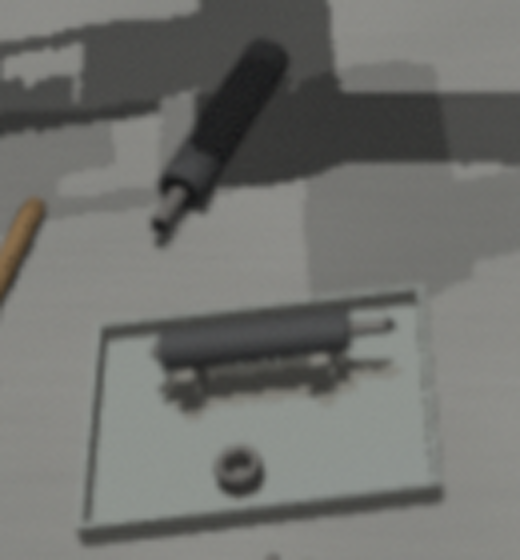

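View pics/cropB.png

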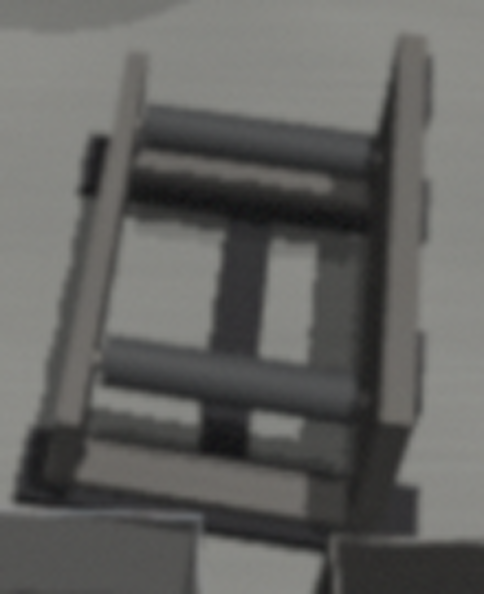

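View pics/cropC.png

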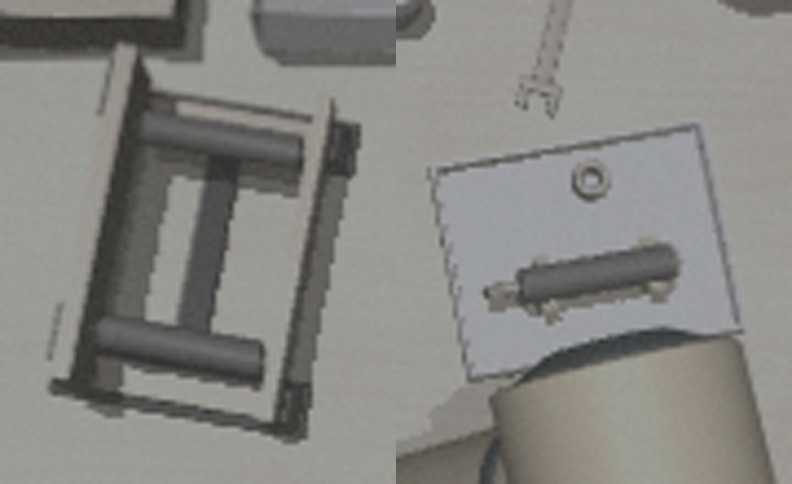

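The loose roller is the smaller grey drum with the steel axle and black nose, in the white tray at scene (160,200). The look-alike at scene (150,148) is a bigger dark cylinder lying on the table, so I'm leaving it out. The sprung end points right in scene and left in top, the same side as the tall rail. Next I'll segment it.

```bash
cat > h.py <<'E'
import cv2,numpy as np
from bench import ctrl
F=np.diag([1.,-1,-1])
def cam(n):
    p=ctrl.camera_params(n);K=np.array([[p['fx'],0,p['cx']],[0,p['fy'],p['cy']],[0,0,1]])
    return K,np.array(p['D']),p['pose'][:3,:3]@F,p['pose'][:3,3]
def proj(n,P):
    K,D,R,t=cam(n);P=np.asarray(P,float).reshape(-1,3)
    return cv2.projectPoints((P-t)@R,np.zeros(3),np.zeros(3),K,D)[0].reshape(-1,2)
def ray(n,uv):
    K,D,R,t=cam(n);u=cv2.undistortPoints(np.asarray(uv,float).reshape(-1,1,2),K,D).reshape(-1,2)
    d=np.c_[u,np.ones(len(u))]@R.T
    return t,d/np.linalg.norm(d,axis=1,keepdims=True)
def onplane(n,uv,z):
    t,d=ray(n,uv);return t+d*((z-t[2])/d[:,2:3])
def tri(uvs,uvt):
    t1,d1=ray('scene',uvs);t2,d2=ray('top',uvt);out=[]
    for a,b in zip(d1,d2):
        s=np.linalg.lstsq(np.c_[a,-b],t2-t1,rcond=None)[0]
        p,q=t1+a*s[0],t2+b*s[1];out.append(np.r_[(p+q)/2,np.linalg.norm(p-q)])
    return np.array(out)
E
python3 - <<'E'
from h import *
for n in('scene','top'):
    a=np.mean([ctrl.read_camera(n).astype(float) for _ in range(6)],0)
    np.save(f'pics/{n}.npy',a)
def big(n,x0,x1,y0,y1,s,f):
    a=np.load(f'pics/{n}.npy')[y0:y1,x0:x1]
    a=np.clip((a-20)*1.6,0,255).astype(np.uint8)
    b=cv2.resize(a,None,fx=s,fy=s,interpolation=cv2.INTER_NEAREST)
    for x in range(x0,x1,10):
        cv2.putText(b,str(x),((x-x0)*s,8),0,.32,(0,255,255),1);cv2.line(b,((x-x0)*s,0),((x-x0)*s,3000),(0,120,120),1)
    for y in range(y0,y1,10):
        cv2.putText(b,str(y),(0,(y-y0)*s+10),0,.32,(0,255,255),1);cv2.line(b,(0,(y-y0)*s),(3000,(y-y0)*s),(0,120,120),1)
    cv2.imwrite(f,b)
big('scene',265,365,170,290,5,'pics/s_track.png')
big('top',160,240,115,215,6,'pics/t_track.png')
big('scene',115,210,185,250,8,'pics/s_tray.png')
big('top',275,350,155,215,8,'pics/t_tray.png')
E
```

```text
(no output)
```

View pics/s_track.png

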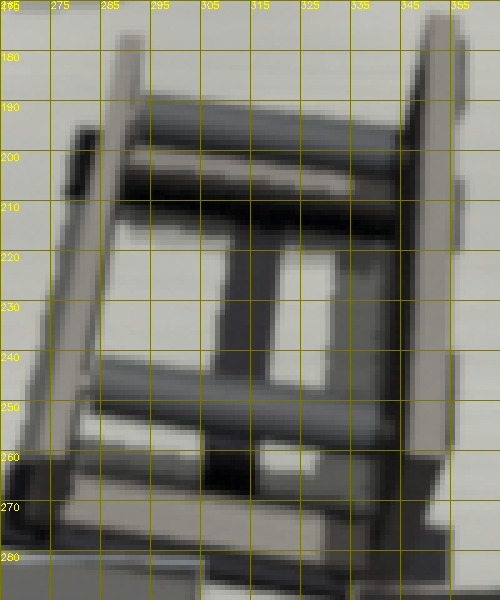

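View pics/t_track.png

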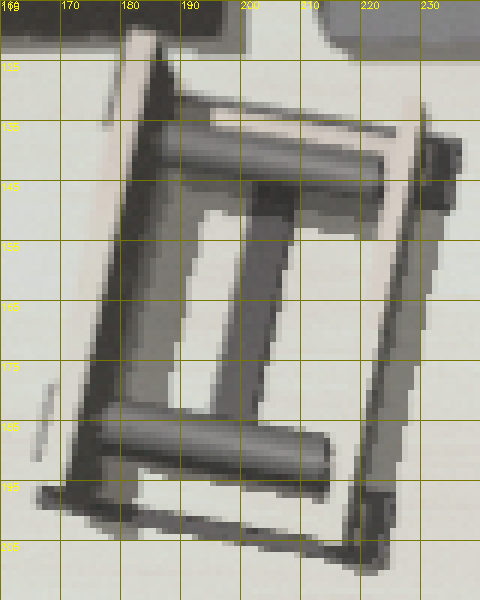

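View pics/s_tray.png

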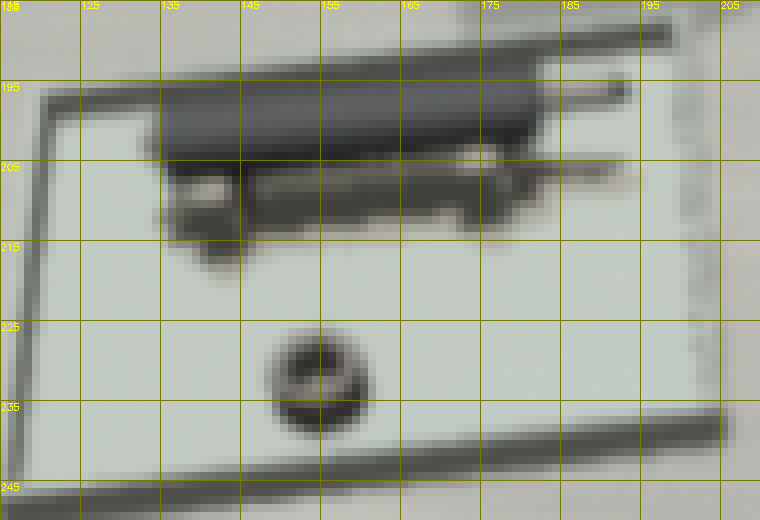

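View pics/t_tray.png

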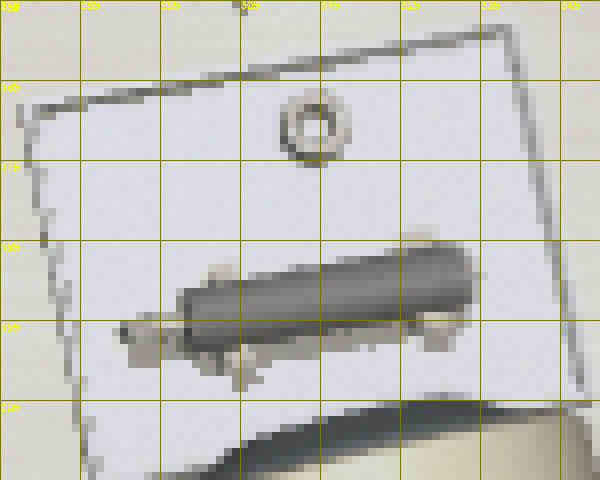

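```bash
python3 - <<'E'
import numpy as np
s=np.load('pics/scene.npy').mean(2);t=np.load('pics/top.npy').mean(2)
np.set_printoptions(linewidth=220,precision=0,suppress=True)
print('scene far rows184-208');
for c in(296,304,312,320,328,336):print(c,s[184:209,c])
print('scene near rows236-264')
for c in(290,298,304,312,322,326,334):print(c,s[236:265,c])
print('top lower rows178-202')
for c in(184,190,194,200,206,211):print(c,t[178:202,c])
print('top upper rows128-152')
for c in(190,196,200,206,212,218):print(c,t[128:152,c])
print('top tall strip cols165-192')
for r in(122,130,140,150,160,170,180,190,195):print(r,t[r,162:192])
print('top low strip cols210-235')
for r in(136,145,155,165,175,185,195):print(r,t[r,210:235])
print('scene tall cols340-362')
for r in(180,195,210,225,240,255):print(r,s[r,338:362])
print('top low roller end: row188,192 cols 205-222',t[188,205:222],t[192,205:222])
print('top up roller end: row140,143 cols 214-235',t[140,214:235],t[143,214:235])
print('tray roller top')
for c in(300,306,312,318,324,330):print(c,t[180:205,c])
for r in(187,189,191,193,195):print(r,t[r,286:302],'|',t[r,326:340])
print('tray roller scene')
for c in(138,146,154,162,170,178):print(c,s[184:212,c])
for r in(194,196,198,200,202):print(r,s[r,130:140],'|',s[r,176:198])
E
```

```text
scene far rows184-208
296 [133. 133. 132. 128. 114.  88.  81.  83.  80.  74.  67.  59.  51.  42.  44.  68.  92. 101. 100.  87.  62.  45.  38.  30.  23.]
304 [133. 133. 133. 132. 130. 116.  91.  81.  82.  81.  76.  69.  61.  53.  44.  45.  68.  92. 101.  97.  82.  60.  45.  37.  32.]
312 [134. 134. 133. 133. 135. 132. 117.  89.  79.  82.  81.  78.  71.  63.  54.  46.  44.  64.  89. 101. 101.  89.  64.  47.  40.]
320 [134. 134. 135. 134. 135. 136. 133. 118.  93.  80.  80.  81.  79.  73.  65.  57.  47.  43.  59.  85. 102. 102.  88.  64.  49.]
328 [134. 135. 136. 135. 135. 136. 136. 132. 118.  92.  79.  80.  82.  80.  74.  67.  59.  50.  43.  54.  81. 101. 103.  90.  66.]
336 [134. 135. 137. 136. 135. 135. 135. 135. 133. 122.  99.  81.  80.  81.  81.  77.  70.  61.  51.  43.  41.  50.  63.  66.  62.]
scene near rows236-264
290 [135. 136. 136. 136. 132. 114.  89.  79.  81.  85.  84.  78.  71.  65.  57.  50.  45.  68. 107. 130. 135. 134. 124. 101.  81.  73.  65.  58.  52.]
298 [135. 135. 136. 136. 135. 132. 120.  98.  81.  80.  85.  85.  80.  74.  67.  61.  53.  46.  57.  95. 123. 132. 134
[... 8549 characters left out ...]
117. 129. 141. 143. 144. 143.]
196 [77. 76. 76. 75. 71. 68. 67. 68. 69. 69.] | [ 81.  80.  81.  80.  78.  76.  88. 103. 108. 110. 111. 110. 108. 105. 100.  84.  75. 102. 129. 141. 144. 143.]
198 [ 89.  92.  97. 100.  91.  78.  75.  76.  76.  76.] | [ 73.  73.  71.  71.  69.  64.  73.  86.  94.  97. 102. 106. 108. 109. 112. 116. 126. 136. 141. 143. 144. 144.]
200 [138. 138. 137. 126. 104.  86.  81.  81.  80.  80.] | [ 56.  55.  53.  53.  51.  58.  89. 120. 135. 140. 142. 143. 144. 143. 143. 143. 144. 144. 144. 144. 144. 144.]
202 [143. 141. 128. 109.  91.  78.  73.  72.  71.  71.] | [ 53.  47.  44.  48.  58.  82. 112. 132. 142. 144. 143. 144. 144. 143. 144. 143. 144. 144. 144. 143. 143. 144.]
```

```bash
cat > meas.py <<'E'
from h import *
S={'scene':np.load('pics/scene.npy').mean(2),'top':np.load('pics/top.npy').mean(2)}
def cross(v,thr,fall):
    a=v-thr
    for i in range(len(a)-1):
        if fall and a[i]>=0>a[i+1] or (not fall and a[i]<0<=a[i+1]): return i+a[i]/(a[i]-a[i+1])
def edge(n,cols,r0f,half,thr,fall):
    out=[]
    for c in cols:
        r0=int(round(r0f(c)))-half;e=cross(S[n][r0:r0+2*half+1,c],thr,fall)
        if e is not None: out.append((c,r0+e))
    p=np.array(out);k=np.polyfit(p[:,0],p[:,1],1)
    res=p[:,1]-np.polyval(k,p[:,0]);m=abs(res)<.6;k=np.polyfit(p[m,0],p[m,1],1)
    x=np.array([p[:,0].min(),p[:,0].max()],float)
    return np.c_[x,np.polyval(k,x)],np.std(p[m,1]-np.polyval(k,p[m,0])),m.sum()
def ln(x0,y0,x1,y1): return lambda c:y0+(c-x0)*(y1-y0)/(x1-x0)
def plane(n,uv,pt):   # shifted plane whose + side holds pt
    t,d=ray(n,uv);nn=np.cross(d[0],d[1]);nn/=np.linalg.norm(nn)
    if nn@(pt-t)<0: nn=-nn
    return nn,nn@t
def axis(edges,pt,r=.016):
    P=[plane(n,uv,pt) for n,uv in edges]
    A=np.array([p[0] for p in P]);b=np.array([p[1]+r for p in P])
    d=np.linalg.svd(A)[2][2];d*=np.sign(d[1])
    M=np.vstack([A,d]);bb=np.r_[b,d@pt]
    p=np.linalg.lstsq(M,bb,rcond=None)[0]
    return p,d,(A@p-b)*1000
E
cat > m1.py <<'E'
from meas import *
far_s_up=edge('scene',range(296,338),ln(296,188,336,193.5),4,108,True)
far_s_lo=edge('scene',range(296,330),ln(296,199,328,204),3,70,False)
near_s_up=edge('scene',list(range(288,306))+list(range(321,328)),ln(290,241.3,326,247),3,108,True)
near_s_lo=edge('scene',list(range(288,305))+list(range(321,328)),ln(290,253.5,326,259.4),3,88,False)
lo_t_up=edge('top',[189,190,191,192,193]+list(range(204,214)),ln(190,182.5,211,187),3,120,True)
lo_t_lo=edge('top',range(190,213),ln(190,192.5,211,196.6),3,76,False)
up_t_up=edge('top',range(198,222),ln(196,136,218,140),3,118,True)
for k in('far_s_up','far_s_lo','near_s_up','near_s_lo','lo_t_up','lo_t_lo','up_t_up'):print(k,*[np.round(v,2) for v in eval(k)])
A=axis([('scene',far_s_up[0]),('scene',far_s_lo[0]),('top',lo_t_up[0]),('top',lo_t_lo[0])],np.array([.38,.15,.08]))
B=axis([('scene',near_s_up[0]),('scene',near_s_lo[0]),('top',up_t_up[0])],np.array([.57,.15,.08]))
for X in(A,B):print(*[np.round(v,4) for v in X], 'yaw of y axis',np.degrees(np.arctan2(-X[1][0],X[1][1])))
a2=axis([('scene',far_s_up[0]),('top',lo_t_up[0])],np.array([.38,.15,.08]));b2=axis([('scene',near_s_up[0]),('top',up_t_up[0])],np.array([.57,.15,.08]))
print('upper edges only',a2[:2],b2[:2])
# drum -y ends (top view): row crossing
E
python3 m1.py
```

```text
far_s_up [[296.   188.16]
 [337.   193.78]] 0.07 42
far_s_lo [[296.   199.03]
 [329.   203.64]] 0.07 34
near_s_up [[288.   240.99]
 [327.   246.81]] 0.08 25
near_s_lo [[288.   253.25]
 [327.   259.37]] 0.07 24
lo_t_up [[189.   182.48]
 [213.   186.67]] 0.11 15
lo_t_lo [[190.   192.92]
 [212.   196.73]] 0.08 23
up_t_up [[198.   135.88]
 [221.   139.7 ]] 0.1 24
[0.4613 0.1377 0.0875] [ 0.1489  0.9888 -0.0014] [-15.248   16.1681  19.1216 -20.0355] yaw of y axis -8.565629817541238
[0.6682 0.1352 0.1061] [ 0.1492  0.9888 -0.0012] [-15.2567  15.6586  -0.6157] yaw of y axis -8.578301414587413
upper edges only (array([0.47524383, 0.13555071, 0.12441778]), array([ 1.50178255e-01,  9.88658852e-01, -4.08252317e-04])) (array([0.66292442, 0.13599186, 0.12475656]), array([0.14842337, 0.98892298, 0.00135878]))
```

```bash
sed -i '/^A=axis/,$d' m1.py; cat >> m1.py <<'E'
LA=[('scene',far_s_up[0]),('scene',far_s_lo[0]),('top',lo_t_up[0]),('top',lo_t_lo[0])];LB=[('scene',near_s_up[0]),('scene',near_s_lo[0]),('top',up_t_up[0])]
def isect(e1,e2,q):# unshifted mid start
    return axis([e1,e2],q,0)[0]
def solve(L,q):
    # side by edge kind: centre estimate = mean of unshifted intersections
    A=axis(L,q,0)[0]
    for _ in range(3): X=axis(L,A);A=X[0]
    return X
qA=np.array([.46,.137,.085]);qB=np.array([.65,.137,.085])
A=solve(LA,qA)
# roller B: start = A + 0.19 along track x
d=A[1];tx=np.array([d[1],-d[0],0]);tx/=np.linalg.norm(tx)
B=axis(LB,A[0]+.19*tx)
for X in(A,B):print(*[np.round(v,4) for v in X],'dir',np.round(np.degrees(np.arctan2(X[1][0],X[1][1])),2))
d=A[1]+B[1];d[2]=0;d/=np.linalg.norm(d);tx=np.array([d[1],-d[0],0])
print('sep',tx@(B[0]-A[0]),'z',A[0][2],B[0][2])
z=(A[0][2]+B[0][2])/2;mid=(A[0]+B[0])/2
# tall inner top edge, top view
def colx(n,rows,c0f,half,thr,fall):
    out=[]
    for r in rows:
        c0=int(round(c0f(r)))-half;e=cross(S[n][r,c0:c0+2*half+1],thr,fall)
        if e is not None: out.append((c0+e,r))
    return np.array(out)
te=colx('top',range(140,186,3),ln(130,183.6,190,171.6),3,100,True)
se=colx('scene',range(205,256,5),ln(210,348.3,255,346),3,75,False)
le=colx('top',range(150,180,3),ln(155,226,175,222),3,110,True)  # outer top edge of low rail
for nm,n,e,zz in(('tall face top',"top",te,z+.062),('tall scene','scene',se,z+.062),('low outer top','top',le,z+.013)):
    P=onplane(n,e,zz);yy=(P-mid)@d;v=np.linalg.svd(P-P.mean(0))[2][0]
    print(nm,'y rel mid',yy.mean().round(4),yy.std().round(4),'dir',np.degrees(np.arctan2(-v[1]*np.sign(v[0]),abs(v[0]))).round(2))
    off=yy.mean()-(.09 if 'tall' in nm else -.084); print('  centre ->',np.round(mid+off*d,4))
# drum -y ends in top view
for nm,e,m in(('A',[(214.5,188),(214.8,192)],A[0]),('B',[(223.5,143)],B[0])):
    P=onplane('top',e,z);print(nm,'end y rel mid',(P-mid)@d)
for X in (A,B):
    for n in('scene','top'):print(n,proj(n,[X[0]-.07*d,X[0],X[0]+.07*d]).round(1).tolist())
E
python3 m1.py
```

```text
far_s_up [[296.   188.16]
 [337.   193.78]] 0.07 42
far_s_lo [[296.   199.03]
 [329.   203.64]] 0.07 34
near_s_up [[288.   240.99]
 [327.   246.81]] 0.08 25
near_s_lo [[288.   253.25]
 [327.   259.37]] 0.07 24
lo_t_up [[189.   182.48]
 [213.   186.67]] 0.11 15
lo_t_lo [[190.   192.92]
 [212.   196.73]] 0.08 23
up_t_up [[198.   135.88]
 [221.   139.7 ]] 0.1 24
[0.4775 0.1343 0.0812] [ 0.1489  0.9888 -0.0014] [-0.4296 -0.3317  3.6434  3.6982] dir 8.57
[0.6686 0.1055 0.0848] [ 0.1492  0.9888 -0.0012] [-0.3772 -0.3871  0.0152] dir 8.58
sep 0.19317260579971018 z 0.08119478129243134 0.08475010410640967
tall face top y rel mid 0.1051 0.0004 dir 8.45
  centre -> [0.5753 0.1348 0.083 ]
tall scene y rel mid 0.1063 0.0001 dir 8.6
  centre -> [0.5755 0.136  0.083 ]
low outer top y rel mid -0.0679 0.0004 dir 8.25
  centre -> [0.5755 0.1358 0.083 ]
A end y rel mid [-0.04730261 -0.05133858]
B end y rel mid [-0.04912184]
scene [[285.0, 192.1], [309.0, 195.4], [333.3, 198.7]]
top [[219.5, 192.9], [201.9, 189.9], [184.4, 186.8]]
scene [[274.6, 245.1], [301.5, 249.2], [328.8, 253.3]]
top [[228.4, 145.1], [211.0, 142.2], [193.7, 139.3]]
```

```bash
sed -i "s/,('top',lo_t_lo\[0\])\]/]/; s/^A=solve(LA,qA)/A=axis(LA,np.array([.4775,.1343,.083]))/" m1.py; python3 m1.py | tail -18
```

```text
[212.   196.73]] 0.08 23
up_t_up [[198.   135.88]
 [221.   139.7 ]] 0.1 24
[0.4807 0.1338 0.0846] [ 1.501e-01  9.887e-01 -1.000e-04] [-0.4382 -0.4479  0.0154] dir 8.63
[0.6685 0.1053 0.0848] [ 0.1492  0.9888 -0.0012] [-0.3776 -0.3876  0.0152] dir 8.58
sep 0.18998659437611912 z 0.08455860396996634 0.08475037001269654
tall face top y rel mid 0.1049 0.0004 dir 8.45
  centre -> [0.5768 0.1342 0.0847]
tall scene y rel mid 0.1062 0.0001 dir 8.6
  centre -> [0.577  0.1356 0.0847]
low outer top y rel mid -0.0679 0.0004 dir 8.25
  centre -> [0.577  0.1354 0.0847]
A end y rel mid [-0.04742542 -0.05146658]
B end y rel mid [-0.04913329]
scene [[284.9, 192.1], [309.0, 195.4], [333.4, 198.8]]
top [[219.6, 192.0], [202.0, 188.9], [184.4, 185.9]]
scene [[274.5, 245.0], [301.4, 249.2], [328.7, 253.3]]
top [[228.5, 145.1], [211.1, 142.2], [193.8, 139.3]]
```

```bash
cat > m2.py <<'E'
from meas import *
u=edge('top',list(range(308,322))+list(range(326,331)),ln(300,190.2,330,184.9),3,120,True)
l=edge('top',[c for c in range(300,331) if c not in (304,305,306,307,308)],ln(300,198.5,330,193.5),3,90,False)
sl=edge('scene',range(148,172),ln(146,206.5,170,203),3,55,False)
print(u,l,sl)
c=(u[0].mean(0)+l[0].mean(0))/2
uv=[]
for x in(300,315,330):
    f=lambda e:np.interp(x,[-1e4,1e4],[e[0][0,1]+(X-e[0][0,0])*(e[0][1,1]-e[0][0,1])/(e[0][1,0]-e[0][0,0]) for X in(-1e4,1e4)])
    uv.append((x,(f(u)+f(l))/2))
P=onplane('top',uv,.054);d=P[0]-P[2];d/=np.linalg.norm(d);print(uv,P,d,np.degrees(np.arctan2(d[0],d[1])))
X=axis([('top',u[0]),('top',l[0])],P[1]);
X2=axis([('top',u[0]),('top',l[0]),('scene',sl[0])],P[1]);print(X2)
# ends along axis, top view, row midline
k=np.polyfit([q[0] for q in uv],[q[1] for q in uv],1)
cols=np.arange(280,345,.25);v=cv2.remap(S['top'].astype(np.float32),cols.astype(np.float32)[None],np.polyval(k,cols).astype(np.float32)[None],cv2.INTER_LINEAR)[0]
for off in(-2.5,-1.5,0,1.5,2.5):
    rows=np.polyval(k,cols)+off
    v=cv2.remap(S['top'].astype(np.float32),cols.astype(np.float32)[None],rows.astype(np.float32)[None],cv2.INTER_LINEAR)[0]
    a=cols[(cols<305)&(v>125)].max();b=cols[(cols>325)&(v>125)].min()
    E=onplane('top',[(a,np.polyval(k,a)),(b,np.polyval(k,b))],.054);print(off,a,b,E,np.linalg.norm(E[0]-E[1]),'mid',E.mean(0))
# scene ends
Q=X2[0]
for s in(-.07,0,.07,.105):print(s,proj('scene',E.mean(0)+s*d),proj('top',E.mean(0)+s*d))
E
python3 m2.py
```

```text
(array([[308.        , 188.84047658],
       [330.        , 184.67917988]]), np.float64(0.12571515893910953), np.int64(19)) (array([[300.        , 199.12418099],
       [330.        , 193.34228893]]), np.float64(0.25065876341569227), np.int64(23)) (array([[148.        , 205.72985497],
       [171.        , 202.69022035]]), np.float64(0.1685326825674796), np.int64(24))
[(300, np.float64(194.73892818019033)), (315, np.float64(191.8748312929963)), (330, np.float64(189.01073440580217))] [[ 0.47139734 -0.25112195  0.054     ]
 [ 0.48429392 -0.31078225  0.054     ]
 [ 0.49726739 -0.37087745  0.054     ]] [-0.21115325  0.97745297  0.        ] -12.189944101982892
(array([ 0.48423612, -0.31079802,  0.05459061]), array([-0.21138434,  0.97740045,  0.00223953]), array([0.95585411, 0.972279  , 0.02505144]))
-2.5 296.5 332.75 [[ 0.46839737 -0.23725511  0.054     ]
 [ 0.49965559 -0.38194871  0.054     ]] 0.14803145950728588 mid [ 0.48402648 -0.30960191  0.054     ]
-1.5 295.75 333.25 [[ 0.46775493 -0.23428606  0.054     ]
 [ 0.50009016 -0.38396358  0.054     ]] 0.15313042689866865 mid [ 0.48392254 -0.30912482  0.054     ]
0 297.0 333.75 [[ 0.46882575 -0.23923495  0.054     ]
 [ 0.50052484 -0.38597906  0.054     ]] 0.15012883179676545 mid [ 0.48467529 -0.312607    0.054     ]
1.5 290.5 334.0 [[ 0.46326156 -0.21352543  0.054     ]
 [ 0.50074222 -0.38698702  0.054     ]] 0.17746470524881347 mid [ 0.48200189 -0.30025622  0.054     ]
2.5 290.75 334.0 [[ 0.46347539 -0.21451316  0.054     ]
 [ 0.50074222 -0.38698702  0.054     ]] 0.17645409846951557 mid [ 0.4821088  -0.30075009  0.054     ]
-0.07 [[138.45171569 201.68482239]] [[329.57594643 189.09416019]]
0 [[161.82061669 198.64863993]] [[312.48473112 192.35950662]]
0.07 [[185.13045422 195.6244079 ]] [[295.25535507 195.64567579]]
0.105 [[196.74459108 194.11913349]] [[286.59747054 197.29492369]]
```

```bash
cat > m3.py <<'E'
from meas import *
u=edge('top',[300,301]+list(range(308,322))+list(range(326,332)),ln(300,190.2,330,184.9),2,120,True)
l=edge('top',list(range(310,328)),ln(300,198.5,330,193.5),2,90,False)
print(u,l)
for e,z in(([(301,190.1),(331,184.7)],.058),([(300,198.5),(330,193.3)],.058),([(279.5,168.5),(338,158.5)],.022),([(338.5,159),(348,205)],.022)):
    P=onplane('top',e,z);d=P[0]-P[1];print(np.round(P,4).tolist(),np.degrees(np.arctan2(d[0],d[1])).round(2),np.linalg.norm(d))
c=(.4845,-.312,.054)
P=axis([('top',u[0]),('top',l[0])],np.array(c));print(P)
for a in(-10.5,-11.5,-12.5):
    d=np.array([np.sin(np.radians(a)),np.cos(np.radians(a)),0])
    for s in(-.078,-.07,0,.07,.105):print(a,s,proj('scene',c+s*d).round(1),proj('top',c+s*d).round(1))
E
python3 m3.py
```

```text
(array([[300.        , 190.25237699],
       [331.        , 184.59034325]]), np.float64(0.15176984556526044), np.int64(21)) (array([[310.        , 197.14494842],
       [327.        , 194.09317231]]), np.float64(0.23804985408060633), np.int64(17))
[[0.4894, -0.2545, 0.058], [0.5141, -0.3742, 0.058]] -11.63 0.12222916824076079
[[0.4559, -0.2508, 0.058], [0.4794, -0.3701, 0.058]] -11.18 0.1216343894028919
[[0.5814, -0.1706, 0.022], [0.6297, -0.4104, 0.022]] -11.37 0.24464771661223333
[[0.6276, -0.4125, 0.022], [0.4388, -0.4503, 0.022]] 78.69 0.192570430686513
(array([ 0.4673382 , -0.28936981,  0.1583184 ]), array([-0.16899138,  0.9570875 , -0.23542607]), array([ 2.77555756e-13, -2.22044605e-13]))
-10.5 -0.078 [[132. 202.]] [[334.4 188.8]]
-10.5 -0.07 [[134.6 201.7]] [[332.5 189.1]]
-10.5 0 [[158.  199.1]] [[315.3 191.8]]
-10.5 0.07 [[181.3 196.6]] [[298.  194.6]]
-10.5 0.105 [[193.  195.4]] [[289.3 196. ]]
-11.5 -0.078 [[132.  202.3]] [[334.4 188.4]]
-11.5 -0.07 [[134.6 202. ]] [[332.4 188.8]]
-11.5 0 [[158.  199.1]] [[315.3 191.8]]
-11.5 0.07 [[181.3 196.3]] [[298.1 194.9]]
-11.5 0.105 [[193.  194.9]] [[289.4 196.4]]
-12.5 -0.078 [[131.9 202.6]] [[334.3 188.1]]
-12.5 -0.07 [[134.6 202.3]] [[332.4 188.5]]
-12.5 0 [[158.  199.1]] [[315.3 191.8]]
-12.5 0.07 [[181.3 196. ]] [[298.1 195.2]]
-12.5 0.105 [[192.9 194.5]] [[289.5 196.9]]
```

```bash
cat >> h.py <<'E'
def R(a):  # a: roller dir angle from world y toward x (deg)
    a=np.radians(a);x=np.array([np.cos(a),-np.sin(a),0]);y=np.array([0,0,-1.]);return np.c_[x,y,np.cross(x,y)]
def st(s=''):
    print(s,'t',round(ctrl.current_t(),2),'p',np.round(ctrl.current_tool_pos(),4),'F',np.round(ctrl.current_contact_force(),2),'T',np.round(ctrl.current_wrist_torque(),2),'g',round(ctrl.current_grip_width(),4),flush=True)
E
python3 - <<'E'
from h import *
print(np.round(ctrl.current_eef_rot(),3))
Rg=R(-11.4);Rp=R(8.6)
for s in(1,-1):
    M=np.diag([s,1,s]);
    for p,r in(((.4845,-.312,.035),Rg),((.577,.135,.066),Rp)):print(s,ctrl.ik(p,r@M))
E
```

```text
[[ 0.329 -0.     0.944]
 [-0.944  0.     0.329]
 [-0.    -1.    -0.   ]]
1 [-3.87164155e+01  3.74521994e+01  9.39662800e+01 -2.54444375e-14
  4.85815206e+01 -5.01164155e+01]
1 [ 7.39616600e+00  3.57794854e+01  9.04053723e+01 -2.54444375e-14
  5.38151423e+01  1.59961660e+01]
-1 [-3.87164155e+01  3.74521994e+01  9.39662800e+01 -2.54444375e-14
  4.85815206e+01  1.29883585e+02]
-1 [ 7.39616600e+00  3.57794854e+01  9.04053723e+01 -2.54444375e-14
  5.38151423e+01 -1.64003834e+02]
```

```bash
python3 - <<'E'
from h import *
Rg=R(-11.4)
ctrl.command_gripper(0.7)
ctrl.goto((.4845,-.312,.13),Rg);st('above')
print(ctrl.move_l((.4845,-.312,.035),vel=.12,contact_N=8));st('down')
cv2.imwrite('pics/g1.png',ctrl.read_camera('scene'))
E
python3 -c "
import cv2;s=cv2.imread('pics/g1.png');cv2.imwrite('pics/g1c.png',cv2.resize(s[120:260,90:230],None,fx=4,fy=4,interpolation=2))"
```

```text
above t 2.79 p [ 0.4843 -0.313   0.1302] F [-1.26  0.31  0.61] T [-0.01 -0.07  0.05] g 0.7044
False
down t 3.73 p [ 0.4848 -0.3124  0.0356] F [-0.72 -0.81  0.05] T [-0.01 -0.09  0.01] g 0.6977
```

View pics/g1c.png

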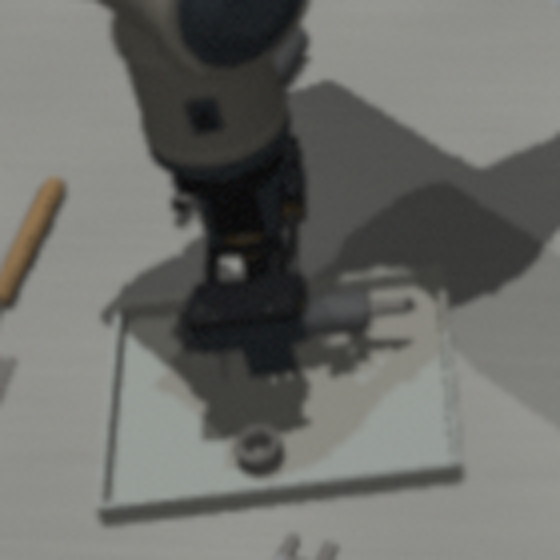

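The fingers straddle the middle of the drum (crop about (250,330)), and the collar (260,450) is clear. I'll grip and lift.

```bash
python3 - <<'E'
from h import *
ctrl.command_gripper(0.0);st('grip')
ctrl.move_l((.4845,-.312,.20),vel=.12);st('lift')
ctrl.sleep(.2);st()
ctrl.goto((.577-.1495*.045,.135-.9888*.045,.20),R(8.6));ctrl.sleep(.3);st('at')
np.save('pics/s2.npy',ctrl.read_camera('scene'));np.save('pics/t2.npy',ctrl.read_camera('top'))
s=np.load('pics/s2.npy');t=np.load('pics/t2.npy')
cv2.imwrite('pics/c2.png',np.hstack([cv2.resize(s[130:290,240:370],(455,560),interpolation=2),cv2.resize(t[110:220,155:245],(327,400),interpolation=2).copy() if 0 else cv2.resize(t[110:220,155:245],(340,560),interpolation=2)]))
E
```

```text
grip t 4.38 p [ 0.4852 -0.3121  0.0352] F [5.17 1.14 2.14] T [ 0.29 -0.97 -0.02] g 0.3435
lift t 5.91 p [ 0.4842 -0.3118  0.1993] F [ 0.28  0.43 -4.08] T [-0.08 -0.1   0.03] g 0.3459
 t 6.11 p [ 0.4844 -0.3119  0.1996] F [ 0.32  0.1  -3.67] T [-0.04 -0.16 -0.02] g 0.3446
at t 7.93 p [0.5704 0.09   0.2   ] F [ 0.31 -0.64 -4.03] T [-0.1  -0.07  0.03] g 0.3442
```

View pics/c2.png

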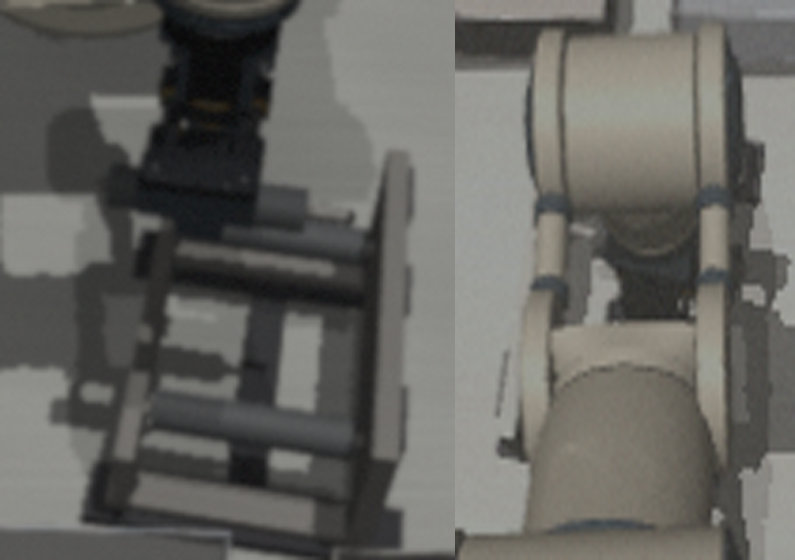

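```bash
cat >> h.py <<'E'
C0=np.array([.577,.1352,.0847]);D=np.array([np.sin(np.radians(8.6)),np.cos(np.radians(8.6)),0]);TX=np.array([D[1],-D[0],0])
RP=R(8.6)
def pose(s,h,x=0): # roller centre: s along track y, h above recess, x along track -> TCP
    return C0+s*D+x*TX+np.array([0,0,h-.019])
def rel():
    p=ctrl.current_tool_pos()-C0+np.array([0,0,.019]);f=ctrl.current_contact_force()
    return np.round([p@TX*1e3,p@D*1e3,p[2]*1e3],2),np.round([f@TX,f@D,f[2]],2)
def lg(s=''):
    print(s,'t',round(ctrl.current_t(),2),'xyz mm',*rel(),'T',np.round(ctrl.current_wrist_torque(),2),flush=True)
E
python3 - <<'E'
from h import *
ctrl.move_l(pose(-.040,.10),vel=.12,ori=RP)
ctrl.move_l(pose(-.032,.036),vel=.1);ctrl.sleep(.4);lg('ready')
print(ctrl.move_l(pose(0,.036),vel=.02,contact_N=2));lg('touch')
ctrl.sleep(.3);lg()
E
```

```text
ready t 9.67 xyz mm [  0.09 -32.01  36.22] [ 0.94 -0.18 -3.53] T [-0.08 -0.06  0.01]
True
touch t 10.6 xyz mm [ -0.45 -14.58  35.46] [-0.26 -3.41 -2.87] T [-0.52 -0.11 -0.03]
 t 10.9 xyz mm [ -0.84 -15.15  35.04] [-0.66 -3.22 -4.12] T [-0.48 -0.04  0.01]
```

```bash
python3 - <<'E'
from h import *
print(ctrl.move_l(pose(.000,.036),vel=.04,contact_N=9));lg('half')
print(ctrl.move_l(pose(.0118,.036),vel=.03,contact_N=9));ctrl.sleep(.2);lg('pressed')
print(ctrl.move_l(pose(.0118,.020),vel=.03,contact_N=5));ctrl.sleep(.2);lg('down20')
cv2.imwrite('pics/p3.png',ctrl.read_camera('scene'))
E
python3 -c "
import cv2;s=cv2.imread('pics/p3.png');cv2.imwrite('pics/p3c.png',cv2.resize(s[150:290,250:370],None,fx=4.2,fy=4.2,interpolation=2))"
```

```text
False
half t 11.43 xyz mm [-0.55 -0.22 35.65] [-0.27 -5.37 -4.7 ] T [-1.12  0.22  0.12]
False
pressed t 12.17 xyz mm [-0.6  11.13 35.6 ] [-0.43 -8.31 -4.03] T [-1.46  0.21  0.11]
False
down20 t 13.05 xyz mm [-0.34 11.22 19.73] [ 0.02 -7.76 -3.68] T [-1.45  0.11 -0.01]
```

View pics/p3c.png

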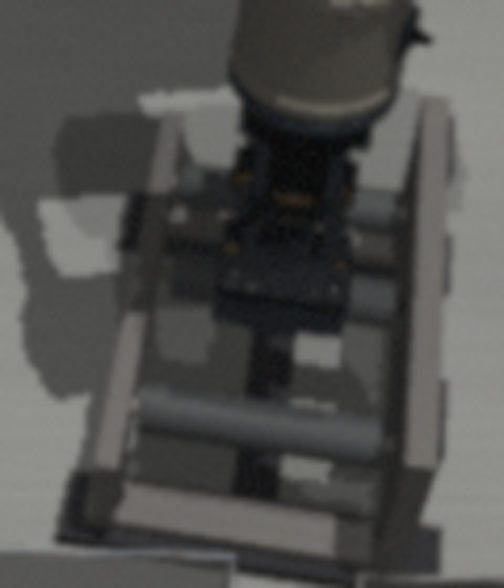

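```bash
python3 - <<'E'
from h import *
print(ctrl.move_l(pose(.0118,.006,.0004),vel=.03,contact_N=4));lg('h6')
for h in(.004,.002,.0005,-.0005):
    c=ctrl.move_l(pose(.0118,h,.0004),vel=.015,contact_N=4);lg(f'{h} {c}')
    if c: break
ctrl.sleep(.2);lg()
E
```

```text
True
h6 t 13.38 xyz mm [-0.5  10.54 15.53] [ 1.79 -7.46 -4.21] T [-1.48 -0.15 -0.17]
0.004 True t 14.18 xyz mm [-0.3  10.91  3.26] [ 1.25 -6.31 -3.06] T [-0.97 -0.15 -0.1 ]
 t 14.38 xyz mm [-0.55 10.6   2.96] [ 0.94 -6.12 -2.98] T [-0.9  -0.08 -0.08]
```

```bash
python3 - <<'E'
from h import *
c=ctrl.move_l(pose(.0112,.001,.0004),vel=.01,contact_N=3);ctrl.sleep(.2);lg(f'down {c}')
c=ctrl.move_l(pose(.0080,.001,.0004),vel=.01,contact_N=3);ctrl.sleep(.2);lg(f'-y {c}')
c=ctrl.move_l(pose(.0040,.001,.0004),vel=.01,contact_N=3);ctrl.sleep(.2);lg(f'-y {c}')
E
```

```text
down False t 14.96 xyz mm [ 0.12 10.84  0.76] [ 0.52 -5.39 -2.53] T [-0.93  0.02 -0.01]
-y False t 15.62 xyz mm [0.15 7.7  0.78] [-0.02 -5.25 -3.5 ] T [-0.84 -0.01 -0.02]
-y False t 16.38 xyz mm [0.31 4.03 0.96] [-0.15 -4.94 -4.1 ] T [-0.74  0.14  0.04]
```

```bash
python3 - <<'E'
from h import *
c=ctrl.move_l(pose(.0010,.001,.0004),vel=.01,contact_N=3);ctrl.sleep(.2);lg(f'-y {c}')
c=ctrl.move_l(pose(-.0015,.001,.0004),vel=.006,contact_N=2.5);ctrl.sleep(.3);lg(f'-y {c}')
E
```

```text
-y False t 17.02 xyz mm [0.41 1.   1.  ] [-1.01 -3.65 -4.35] T [-0.67  0.18  0.14]
-y True t 17.68 xyz mm [ 0.28 -0.63  0.47] [3.07 5.34 2.  ] T [ 0.59 -0.78  0.11]
```

```bash
python3 - <<'E'
from h import *
ctrl.move_l(pose(-.0002,.001,.0004),vel=.006);ctrl.sleep(.3);lg()
cv2.imwrite('pics/p4.png',ctrl.read_camera('scene'))
E
python3 -c "
import cv2;s=cv2.imread('pics/p4.png');cv2.imwrite('pics/p4c.png',cv2.resize(s[150:290,250:370],None,fx=4.2,fy=4.2,interpolation=2))"
```

```text
t 18.43 xyz mm [ 0.19 -0.33  0.91] [-0.38 -3.18 -4.54] T [-0.72  0.03  0.01]
```

View pics/p4c.png

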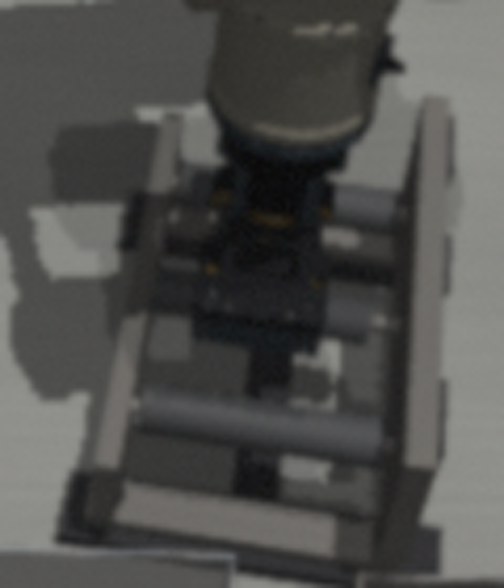

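```bash
python3 - <<'E'
from h import *
c=ctrl.move_l(pose(-.0002,-.003,.0002),vel=.008,contact_N=2.5);lg(f'lower {c}')
ctrl.command_gripper(0.65);ctrl.sleep(.2);lg('open');print(ctrl.current_grip_width())
p=ctrl.current_tool_pos()
ctrl.move_l((p[0],p[1],.16),vel=.08);lg('up')
ctrl.move_l((p[0]-.02,p[1]-.02,.24),vel=.15)
ctrl.goto((.42,-.2,.30),R(0));ctrl.sleep(.3);st()
for n in('scene','top'):
    np.save(f'pics/{n}5.npy',np.mean([ctrl.read_camera(n).astype(float) for _ in range(4)],0))
s=np.load('pics/scene5.npy');t=np.load('pics/top5.npy')
cv2.imwrite('pics/c5.png',np.hstack([cv2.resize(s[165:290,260:370],(480,545),interpolation=2),cv2.resize(t[115:215,160:240],(320,545),interpolation=2)]))
cv2.imwrite('pics/s5.png',s)
E
```

```text
lower True t 18.88 xyz mm [ 0.42 -0.26 -1.93] [ 0.77 -1.03  5.76] T [-0.09 -0.17  0.01]
open t 19.69 xyz mm [-0.46 -0.74 -2.57] [ 0.48 -0.17 -0.15] T [-0.03 -0.1   0.02]
0.6492469882197099
up t 21.05 xyz mm [-0.74 -0.84 93.76] [0.26 0.15 0.01] T [-0.05 -0.08  0.01]
 t 23.38 p [ 0.4203 -0.1996  0.2999] F [-1.14  0.51 -0.13] T [-0.06 -0.06 -0.01] g 0.6485[ WARN:0@23.324] global loadsave.cpp:1063 imwrite_ Unsupported depth image for selected encoder is fallbacked to CV_8U.
```

View pics/c5.png

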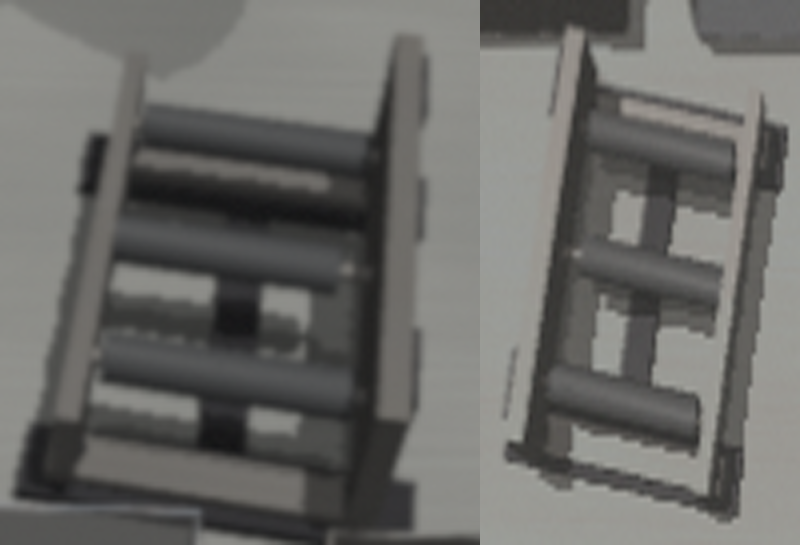

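View pics/s5.png

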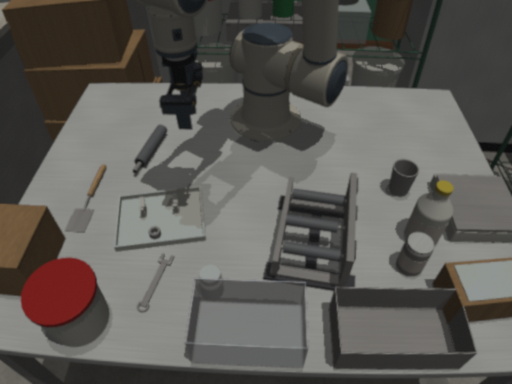

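Both views show the roller in the middle place: the drum end meets the low rail (scene about (287,218)) and the steel plunger enters the tall rail (about (341,227)). Bystanders look unmoved. Next I'll measure the axis.

```bash
python3 - <<'E'
import meas
from meas import *
S['scene']=np.load('pics/scene5.npy').mean(2);S['top']=np.load('pics/top5.npy').mean(2)
c0=C0;pr={n:proj(n,[c0-.05*D,c0+.04*D,c0-.05*D+[0,0,.016],c0+.04*D+[0,0,.016]]) for n in S}
np.set_printoptions(linewidth=200,precision=0,suppress=True)
for n in S:
    print(n,pr[n].round(1).tolist())
    for k in np.linspace(pr[n][0,0],pr[n][1,0],7):
        k=int(k);r=int(np.interp(k,sorted(pr[n][:2,0]),pr[n][:2,1][np.argsort(pr[n][:2,0])]));print(k,r-12,S[n][r-12:r+13,k])
E
```

```text
scene [[293.0, 218.9], [326.0, 223.7], [293.4, 215.2], [326.7, 220.0]]
292 206 [ 35.  30.  26.  24.  29.  43.  54.  56.  62.  71.  81.  86.  86.  82.  75.  67.  59.  52.  46.  62. 102. 131. 140. 140. 139.]
298 207 [ 33.  29.  26.  25.  31.  44.  54.  58.  64.  74.  80.  86.  86.  82.  75.  68.  59.  51.  46.  66. 104. 133. 139. 140. 139.]
303 208 [ 29.  26.  24.  26.  32.  45.  54.  58.  64.  74.  81.  85.  85.  80.  73.  66.  57.  48.  50.  77. 113. 135. 139. 139. 135.]
309 209 [28. 25. 23. 26. 34. 47. 56. 59. 66. 75. 81. 85. 85. 80. 74. 66. 58. 48. 47. 64. 83. 91. 89. 78. 62.]
314 209 [35. 28. 24. 26. 23. 27. 37. 46. 54. 66. 76. 82. 86. 84. 79. 72. 64. 57. 47. 41. 43. 50. 54. 52. 45.]
320 210 [ 34.  30.  24.  23.  22.  27.  36.  47.  55.  67.  77.  82.  85.  84.  79.  72.  64.  56.  47.  50.  76. 101. 112. 116. 121.]
325 211 [ 32.  27.  26.  22.  30.  45.  54.  59.  63.  71.  79.  83.  84.  82.  78.  70.  63.  54.  48.  68. 108. 133. 140. 140. 140.]
top [[215.1, 166.8], [192.6, 163.0], [214.8, 166.0], [192.1, 162.1]]
215 154 [148. 152. 150. 152. 152. 151. 151. 151. 148.  82.  86.  
[... 179 characters left out ...]
 96. 151. 153. 151. 151.]
207 153 [ 76.  71.  71.  65.  66.  78.  77. 136. 119.  87.  92. 102. 107.  96.  85.  73.  61.  76.  76.  95.  94.  95. 151. 153. 152.]
203 152 [ 76.  76.  76.  76.  75.  74.  76.  76.  70.  79.  89.  96. 104.  98.  87.  76.  62.  53.  52.  54.  55.  78.  72.  71.  72.]
200 152 [139. 130. 119. 115. 112. 100.  92.  83.  73.  85.  93. 103. 104.  91.  81.  69.  55.  50.  56.  55.  57.  78.  77.  80.  78.]
196 151 [150. 150. 150. 151. 150. 152. 152. 151. 126.  88.  91. 101. 101.  91.  83.  70.  58.  73.  76.  94.  94.  85. 138. 119. 118.]
192 150 [ 94.  93.  93.  94.  94.  93.  94.  95. 130.  89.  89.  99. 101.  95.  85.  76.  60.  75.  74.  92.  93.  94. 150. 153. 151.]
```

```bash
python3 - <<'E'
from meas import *
S['scene']=np.load('pics/scene5.npy').mean(2);S['top']=np.load('pics/top5.npy').mean(2)
sl=edge('scene',list(range(289,305))+list(range(322,329)),ln(293,225.7,326,230.5),3,90,False)
tu=edge('top',list(range(193,198))+list(range(209,216)),ln(196,159,215,162.6),2,120,True)
print(sl,tu)
X=axis([('scene',sl[0]),('top',tu[0])],C0);p,d,_=X
print('axis',p,d,'dir',np.degrees(np.arctan2(d[0],d[1])),'x off mm',(p-C0)@TX*1e3,'z off',(p[2]-C0[2])*1e3,'tilt',np.degrees(np.arcsin(d[2])))
for s in(-.07,.07,.09):print(s,proj('scene',C0+[0,0,-.002]+s*D),proj('top',C0+[0,0,-.002]+s*D))
np.set_printoptions(precision=0,suppress=True,linewidth=200)
print(S['scene'][217,278:296],S['scene'][226,328:350])
print(S['top'][166,210:226],S['top'][160,176:192])
E
```

```text
(array([[289.        , 225.25689474],
       [328.        , 230.95258279]]), np.float64(0.06461593559433873), np.int64(23)) (array([[193.        , 158.51691729],
       [215.        , 162.36152963]]), np.float64(0.11800485972411502), np.int64(12))
axis [0.57865301 0.13495549 0.08262669] [0.15272753 0.98825454 0.00522109] dir 8.785145070300862 x off mm 1.6709874394818223 z off -2.0733055005643375 tilt 0.2991478047722527
-0.07 [[285.69902547 218.34230043]] [[220.13317357 167.75626054]]
0.07 [[336.96120699 225.77073092]] [[185.25780202 161.79103957]]
0.09 [[344.37047592 226.83739308]] [[180.31660321 160.94985534]]
[ 82.  78.  86.  99. 106. 107. 109. 105.  96.  89.  87.  87.  86.  86.  86.  85.  84.  83.] [ 74.  75.  76.  77.  78.  79.  80.  80.  81.  87. 100. 110. 101.  75.  61.  57.  51.  45.  40.  55.  84. 103.]
[104. 108. 107. 110. 106. 105. 102. 102. 100.  98. 131. 148. 149. 150.  86.  70.] [150. 126.  67.  58.  60.  69.  73.  81.  91.  97.  98.  97.  96.  94.  92.  92.]
```

```bash
python3 - <<'E'
from h import *
st();ctrl.sign_off()
E
```

```text
t 23.77 p [ 0.42 -0.2   0.3 ] F [-0.61 -0.13  0.82] T [-0.01 -0.05 -0.02] g 0.6519
the job is handed in; nothing more can be done
```

I fitted the loose roller in the middle place of the track and handed the job in at about 24 s of the 64 s allowed. `sign_off()` gave no verdict, so the checks below are my own.

**What I did**
- I measured the rail setting from the two neighbouring rollers and the rail edges. The neighbours came out 190.0 mm apart, as they should, with the recesses about 84.7 mm above the table.
- I gripped the roller at mid-drum and pressed the plunger in about 26 mm on the tall rail's face, where I read about 8 N. I then lowered the roller until the plunger sprang into its recess.
- I eased it back until the drum touched the low rail, lowered it onto the recess floor and let go.

**Last checks**
- **Position:** stereo puts the axis about 1.7 mm off along the track and 82.6 mm above the table.
- **Alignment:** it is tilted about 0.3° and turned within about 0.2° of the track.
- **Home:** the drum ends appear within about a pixel of the fitted-home position. Just before release the spring read about 3.2 N, which fits a plunger pressed in about 3 mm.
- **Clearance:** the gripper is well clear, and in the last picture the other things look to be where they were.

**Checks that disagreed**
- **Neighbour drums:** their low-side ends sat about 5 mm from where the rail edges put them. I went by the rail edges, and the plunger's first touch on the tall face came where they predicted.
- **Early stop:** one contact stop at 15.5 mm above the recess looked like a false trigger.
- **Drum touching the low rail:** tool force swung by about 9 N across the track and 6 N vertically, so I backed off before letting go. I read no more than about that at any point, but the total push on the track was not measured directly.

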